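Load a cuvette strip into the blood analyser

TASK

Get the small blood analyser ready for its next test: swing its metal rail well clear of the channel, take the cuvette strip with the teal foil from the slanted stand and load it, tail first against the orange spring follower under the housing, then nose down in front of the reader head, until it lies flat on the channel floor; let go so that the spring holds its black nose against the reader. Then swing the rail fully closed over it. Leave the amber strip in the stand, and do not disturb the specimen cup, the gel bottle or the carton.

Things in the scene. Friction and masses are not known exactly. Their poses are not given: they have to be found in the camera images.
- analyser: white bench analyser, teal stripe, fixed base 195 x 84 x 30 mm (x -90 to 105 mm). Origin under it, on the channel's centre line; x along the channel, from the tail (white housing with display) to the nose (grey reader head); z up. The channel floor is the deck, 30 mm up. It is 98 mm long from housing to reader, so a 110 mm strip must go in tilted, tail under the housing
- seat (a point): point on the channel floor under the middle of a fully loaded strip (x = +20 mm, 30 mm up, in the analyser's frame; analyser's axes). Guide walls 21 mm apart, flared, 14 mm high stand beside the strip's ends only (analyser's x -23 to -8 and 48 to 75 mm); between them the deck is free for fingers
- follower_face (a point): middle of the front face of the orange follower block (22 wide, 28 mm high, 16 deep) in the channel
- follower (a joint): travel of the follower towards the tail, m: 0 (out, its face at x = -15 mm in the analyser's frame, 8 mm before the mouth) to 0.038; spring about 3.6 N at 0, 6 N at 0.020 (a loaded strip), 8 N at the end
- rail (a joint): angle of the flat metal rail about its upright pivot pin, rad: 0 closed over the channel, grows as its free end swings to the analyser's -y side, up to 1.9; stays where it is left (stiff: about 0.6 N at the knob). Rail 20 mm wide, 5 thick, underside 26 mm above the channel floor, 101 mm from pin to free end; a loaded strip passes 4 mm under it
- rail_knob (a point): middle height of the black upright knob (14 mm across, 22 mm high, its foot on the rail) near the rail's free end, 87 mm from the pin; the point lies 42 mm above the channel floor
- rail_pivot (a point): pivot pin of the rail, above the reader head, x = +87 mm in the analyser's frame, at the rail's mid thickness
- stand: light grey slanted stand, 112 x 92 mm, 85 mm high, fixed. Origin under its middle; x towards its high edge, slope 35 degrees (0.611 rad) from level. Two grooves up the slope at y = +27 and -27 mm hold one strip each, tail down against a 14 mm lip, nose up; ribs 5 mm high beside the strip's ends only, so at its middle fingers can reach to 5 mm from the slope
- strip_teal: cuvette strip with teal foil and black nose, 110 long x 18 wide x 22 mm high, about 60 g. Origin in the middle of its underside; x from tail to black nose, z out of the foil. It starts in one of the two grooves, lying on the slope. Let go above the channel floor, it stays there, clamped by the spring: put it right down first
- strip_amber: the same kind of strip with amber foil, in the other groove; to be left there
- cup: specimen cup with orange lid, 58 mm across, 66 mm high, on the +y side of the analyser's nose end; origin under its middle; leave alone
- gel: pump bottle of hand gel, 68 x 78 mm, 196 mm high, behind the stand's high edge; origin under its middle; leave alone
- wipes: blue and white carton of wipes, 55 x 100 x 45 mm; origin under its middle; leave alone
- nose (a point): point on the strip's underside edge at the black nose of the teal strip, 55 mm from its origin
- nose_seat (a point): where the nose point lies when the strip is fully loaded: on the floor at the foot of the reader head's flat face (x = +75 mm in the analyser's frame). The reader head is 64 mm wide, 25 mm high above the floor, 28 mm deep
- mouth (a point): middle of the housing's mouth at floor height (x = -23 mm in the analyser's frame). The housing reaches from here to x = -85 mm; inside 26 mm wide and 36 mm high, outside 52 mm wide and 40 mm high above the floor. Beside it on the +y side stands the rail's stop: 31 mm high, x -21 to -11, y 11.5 to 17.5 mm

How it is judged:
On the way, in this order (a step that is already met when the one before it is completed fails the run):
1. the rail is swung clear of the channel (more than 1.0 rad) (value of joint rail above 1 rad), for 0.2 s.
2. with the rail still open, the teal strip lies released in the channel, nose against the reader, the follower pressed back by it (x of strip_teal in the frame of seat between -0.004 and 0.004 m and y of strip_teal in the frame of seat between -0.003 and 0.003 m and z of strip_teal in the frame of seat between -0.003 and 0.003 m and angle between the x axis of strip_teal and the x axis of analyser, either way round below 0.06 rad and distance between nose and nose_seat below 0.012 m and value of joint follower between 0.015 and 0.025 m and value of joint rail above 0.8 rad and contact force between the fingers and strip_teal below 0.2 N), for 0.2 s.
At the end, for the whole second after the job is handed in: The rail is closed within 0.06 rad over the teal strip, which rests in the channel within 4 mm along, 3 mm across and 3 mm in height of the seat, in line within 0.06 rad, nose to the reader, the follower pressed back 15 to 25 mm; the amber strip is within 15 mm of where it was (x of strip_teal in the frame of seat between -0.004 and 0.004 m and y of strip_teal in the frame of seat between -0.003 and 0.003 m and z of strip_teal in the frame of seat between -0.003 and 0.003 m and angle between the x axis of strip_teal and the x axis of analyser, either way round below 0.06 rad and distance between nose and nose_seat below 0.012 m and value of joint follower between 0.015 and 0.025 m and value of joint rail below 0.06 rad and linear speed of strip_teal below 0.02 m/s and velocity of joint rail below 0.05 rad/s and distance of strip_amber from where it was at the start of the episode below 0.015 m); the robot touches nothing.
It fails at once if the amber strip is moved out of place (more than 15 mm) (distance of strip_amber from where it was at the start of the episode above 0.015 m).
It fails at once if the specimen cup is shifted more than 20 mm or tipped (distance of cup from where it was at the start of the episode above 0.02 m or angle between cup's own z axis and vertical above 0.3 rad).
It fails at once if the gel bottle is shifted more than 20 mm or tipped (distance of gel from where it was at the start of the episode above 0.02 m or angle between gel's own z axis and vertical above 0.3 rad).
It fails at once if the carton is shifted more than 20 mm (distance of wipes from where it was at the start of the episode above 0.02 m).
It also fails if it takes over 67 s, if anything falls off the work surface, if the arm or the gripper's body presses on something with over 40 N, if the wrist force passes 120 N, or if a joint passes its speed limit or range.

ROBOT

A 7-joint arm with a two-finger parallel gripper is mounted at the origin on a cart in front of the work surface, level with it; the furniture and walls round the work are solid. World frame = base frame: x ahead of the robot, y to its left, z up, the work surface at z = 0. Lengths are in m, angles in rad, forces in N, time in s.
With the tool pointing down it reaches from about 0.35 to 0.9 m from the base axis. Payload 8.1 kg.
Tool frame: the origin (TCP) lies midway between the tips of the shut fingers; the grasp point (between the pads) lies arm.grasp_offset behind it (arm.grasp_offset is the distance from the TCP to the grasp point, in m); z points along the fingers, y is the line along which they close (so a half turn about z gives the same grasp; the last joint's range is limited). The gripper opens to 92 mm and grips with 3 to 60 N. Pads are 19 mm wide; open, the fingers measure 130 mm over their backs; the gripper's body (75 mm by 190 mm) begins 47 mm behind the grasp point.
Start: joints at [1.056, 0.434, 0.025, 1.573, -0.012, 1.134, -0.075], TCP at [0.25, -0.573, 0.227] pointing down, gripper open.
Joint ranges: [-2.62, 2.62], [-0.44, 2.09], [-1.27, 1.32], [0.08, 2.57], [-1.32, 4.46], [0.12, 2], [-2.74, 2.74]. Speed limits (rad/s): [2.22, 2.22, 3.01, 3.01, 3.14, 3.14, 3.14].

INTERFACE

Orientations are given as a rotation vector (axis times angle).
In Python, from cell import observe, imaging, arm gives the robot as it stands.
- The arm moves only by the tool apply_moves, never from a script. Its argument "commands" is a list of rows, each a list of 5 numbers: the opening in per cent of the stroke, from 0 (shut) to 100 (fully open), then the shift along the world's x, y, z in units of 0.06 m (1.0 is 0.06 m), then the turn about the world's z in units of 0.5 rad (1.0 is 0.5 rad). A call has 1 to 12 rows; each row shifts and turns the commanded pose from where the row before left it; what a row does not reach is not made up. A row lasts 1/8 s, in which the tool goes at most 62.5 mm and 10.7 degrees, less where a joint would pass 70% of its speed; a pose out of reach is approached as far as the arm can. A call with a number of a shift or a turn outside -1 to 1 is refused whole. A call with a gripper value outside its range is refused whole. The fingers move at their own pace and stop on an object; "newtons" is the grip in N (left out, the last holds). Time passes only in rows, so rows that do not move let the fingers close. It gives the time, the measured TCP pose, the force, the opening and the grip force at its end, in the units of the state.
- observe(): the state, without advancing time (a new reading comes with each control period).
- imaging.get_image(name): name is "scene" or "top" or "wrist"; returns (picture, depth): 384x512x3 uint8, red, green, blue; 384x512 float32, m along the optical axis (not along the pixel's ray), 0 where there is no reading.
- imaging.camera_params(name): a dict with "camera_matrix" (3x3 intrinsics, pixels), "origin" and "rotation" of the camera in the world; the wrist camera has in their place "tool_from_camera" (4x4, takes a point from camera to tool coordinates, whose origin is the TCP and whose axes are the flange's). Camera axes: x right, y up, looking along -z (the intrinsics and any distortion apply to the point x, -y, -z); pixel columns grow to the right and rows downward; lengths in m; the calibration is good to about 2 mm. A picture is of the moment at which its call begins: read the wrist's pose just before it. camera_params takes no time and is no camera call.
- arm.sign_off(): hands the job in; it is judged then, once.
The state is a dict: "clock": time; "joints": joint angles; "dq": joint speeds; "joint_efforts": joint torques, N m; "position": TCP position; "ee_rot": TCP orientation; "force": force on the tool from outside, world axes, zero at the start; "ft_torque": the same for the moment, N m; "width": opening from 0.0 (shut) to 1.0 (fully open); "gripper_force": force on a finger pad.
Only numpy, scipy, OpenCV 4.12 (cv2) and the standard library are available. Lean on these libraries where they do the work, as an engineer would, in place of code of your own. Each camera call takes 0.05 s, during which the arm holds its last target. There are 200 camera calls.

## Working session

There is one attempt and no reset: what is moved stays moved. The work goes in short steps, Python scripts to look and compute and a tool call to move; the robot and the scene stay as the last step left them, time stands still between calls to the robot, and variables do not carry over. Pictures are saved under pics/ and viewed, at most 14 in all, crops included, and the job is handed in when it is done.

Besides the shell and the picture viewer there is one more tool, called after "Emit:" as name(argument=value, ...) on one line, values as JSON. apply_moves: Moves the arm, as the interface text tells. Its arguments: {"type":"object","properties":{"commands":{"type":"array"},"newtons":{"type":"number"}},"required":["commands"]}

```bash
mkdir -p pics; cat > h.py <<'E'
import numpy as np, cv2
from cell import observe, imaging, arm
from scipy.spatial.transform import Rotation as R
def cam(name):
    s=observe(); p=imaging.camera_params(name); im,d=imaging.get_image(name)
    K=np.array(p["camera_matrix"])
    if name=="wrist":
        T=np.array(p["tool_from_camera"]); Rt=R.from_rotvec(s["ee_rot"]).as_matrix()
        Rc=Rt@T[:3,:3]; o=Rt@T[:3,3]+np.array(s["position"])
    else: Rc=np.array(p["rotation"]); o=np.array(p["origin"])
    v,u=np.mgrid[0:384,0:512]
    X=np.stack([(u-K[0,2])/K[0,0]*d,-(v-K[1,2])/K[1,1]*d,-d],-1)@Rc.T+o
    X[d==0]=np.nan
    return im,d,X
E
python3 - <<'E'
from h import *
for n in ["scene","top"]:
    im,d,X=cam(n); np.savez(n+".npz",im=im,X=X); cv2.imwrite(f"pics/{n}.png",cv2.resize(im[:,:,::-1],(800,600)))
    p=imaging.camera_params(n); print(p)
print(observe(),arm.grasp_offset)
E
```

```text
Traceback (most recent call last):
  File "h.py", line 12, in cam
    X=np.stack([(u-K[0,2])/K[0,0]*d,-(v-K[1,2])/K[1,1]*d,-d],-1)@Rc.T+o
      ~~~~~~~~~~~~~~~~~~~~~~~~~~~~~~~~~~~~~~~~~~~~~~~~~~~~~~~~~~~~~~~^~
ValueError: operands could not be broadcast together with shapes (384,512) (3,)
```

```bash
sed -i 's/Rc=np.array(p\["rotation"\])/Rc=R.from_rotvec(p["rotation"]).as_matrix()/' h.py
python3 - <<'E'
from h import *
for n in ["scene","top","wrist"]:
    print(imaging.camera_params(n))
for n in ["scene","top"]:
    im,d,X=cam(n); np.savez(n+".npz",im=im,X=X); cv2.imwrite(f"pics/{n}.png",cv2.resize(im[:,:,::-1],(800,600)))
    print(np.nanmedian(X.reshape(-1,3),0))
print(observe(),arm.grasp_offset)
E
```

```text
{'camera_matrix': array([[480.40102509,   0.        , 257.47194951],
       [  0.        , 480.40102509, 189.445667  ],
       [  0.        ,   0.        ,   1.        ]]), 'origin': array([-0.03696051, -1.29045883,  0.80686835]), 'rotation': array([ 1.00528525, -0.24971761, -0.4376197 ])}
{'camera_matrix': array([[453.31302826,   0.        , 248.9699276 ],
       [  0.        , 453.31302826, 188.01280984],
       [  0.        ,   0.        ,   1.        ]]), 'origin': array([ 0.38035212, -0.22241851,  1.17645421]), 'rotation': array([ 0.11556442, -0.09506476, -1.56003839])}
{'camera_matrix': array([[312.90756142,   0.        , 253.99081805],
       [  0.        , 312.90756142, 195.52208364],
       [  0.        ,   0.        ,   1.        ]]), 'tool_from_camera': array([[ 2.01982307e-04,  9.64133970e-01,  2.65415988e-01,
         7.08547763e-02],
       [ 9.99999565e-01,  4.69658417e-05, -9.31607715e-04,
         6.04206040e-04],
       [-9.10660130e-04,  2.65416061e-01, -9.64133541e-01,
        -1.58019822e-01],
       [ 0.00000000e+00,  0.00000000e+00,  0.00000000e+00,
         1.00000000e+00]])}
[ 0.50113523 -0.0602756  -0.00237936]
[ 0.53841847 -0.22365606 -0.00219026]
{'clock': 0.15, 'joints': array([ 1.05638374,  0.43504663,  0.02502249,  1.57385619, -0.01162285,
        1.13400442, -0.07509306]), 'dq': array([-0.00024734, -0.00204408,  0.00028929, -0.00038006, -0.00123226,
       -0.0012131 ,  0.00094974]), 'joint_efforts': array([ 1.85381788e-03, -6.68262577e+01,  9.85945165e-01, -3.14688098e+01,
       -6.05634903e-02,  3.94553994e-02,  2.36853587e-06]), 'position': array([ 0.24995897, -0.57243227,  0.22614828]), 'ee_rot': array([-3.07417261e+00, -6.41907218e-01,  5.37672149e-04]), 'force': array([-0.024417  , -0.87843186, -0.42161956]), 'ft_torque': array([0.05962043, 0.0310988 , 0.06195249]), 'gripper_force': 0.0, 'width': 0.9982531081972302} 0.0188
```

View pics/top.png

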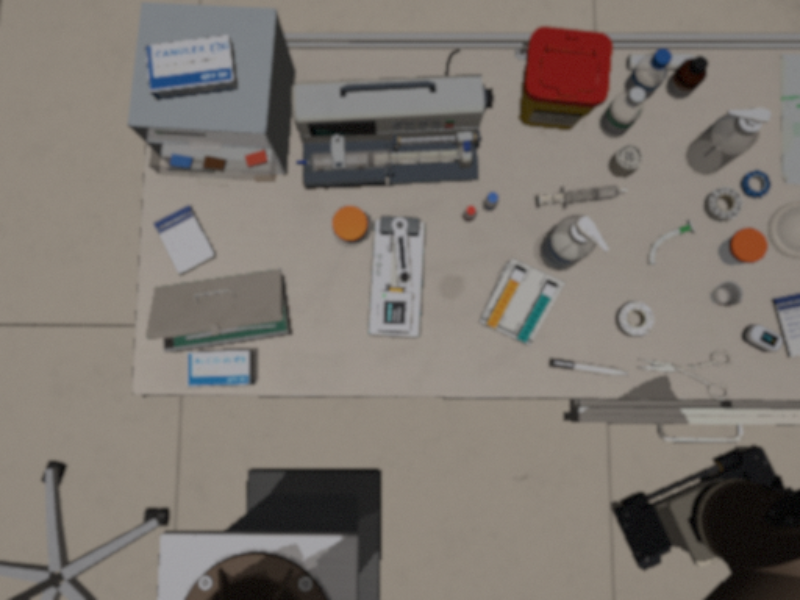

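View pics/scene.png

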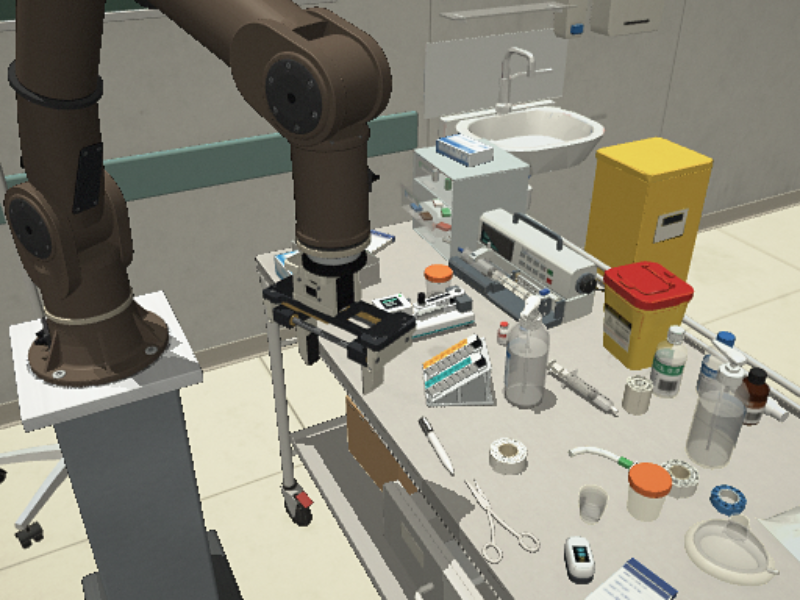

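The top view (800x600) shows the analyser at about (398,275), with its nose up at the pin (398,222), knob at (405,277) and housing at (395,310). The stand is at (522,300), with the amber strip at (505,300) and the teal one at (540,315), both rising towards the gel bottle at (572,240).

```bash
python3 - <<'E'
from h import *
D=np.load("top.npz"); im,X=D["im"],D["X"]
def reg(x0,x1,y0,y1):
    m=np.zeros(im.shape[:2],bool); m[int(y0*.64):int(y1*.64),int(x0*.64):int(x1*.64)]=1; return m
z=X[...,2]
def rect(P):
    r=cv2.minAreaRect(P[:,:2].astype(np.float32)); return r, cv2.boxPoints(r).round(4).tolist()
m=reg(372,430,210,345)&(z>0.02); print("ana",m.sum(),rect(X[m]))
for lo,hi in [(0.02,.04),(.05,.063),(.063,.075),(.075,.1)]:
    k=m&(z>lo)&(z<hi); print(lo,k.sum(),X[k].mean(0).round(4) if k.any() else 0, rect(X[k]) if k.sum()>3 else 0)
m=reg(470,568,255,350)&(z>0.01); print("stand",rect(X[m]))
hsv=cv2.cvtColor(im,cv2.COLOR_RGB2HSV)
for n,lo,hi in [("teal",80,95),("amber",12,25)]:
    k=m&(hsv[...,0]>lo)&(hsv[...,0]<hi)&(hsv[...,1]>120)
    P=X[k]; c=P.mean(0); w,v=np.linalg.eigh(np.cov(P.T)); print(n,k.sum(),c,v[:,2],w, 'yaw',np.arctan2(v[1,2],v[0,2]))
m=reg(330,372,200,245)&(z>0.03); print("cup",X[m].mean(0),rect(X[m])[0])
m=reg(540,600,212,270)&(z>0.03);print("gel",X[m].mean(0),z[m].max())
a=reg(355,440,200,350); s=reg(470,575,255,350)
cv2.imwrite("pics/zoom.png",cv2.resize(im[125:225,225:370,::-1],(800,552),interpolation=cv2.INTER_CUBIC))
E
```

```text
ana 2400 (((0.5629048347473145, -0.21700844168663025), (0.08386498689651489, 0.1939040720462799), 87.26385498046875), [[0.4641000032424927, -0.25429999828338623], [0.6577000021934509, -0.26350000500679016], [0.6617000102996826, -0.17980000376701355], [0.46810001134872437, -0.1704999953508377]])
0.02 1230 [ 0.5653 -0.218   0.0295] (((0.5629048347473145, -0.21700844168663025), (0.08386498689651489, 0.1939040720462799), 87.26385498046875), [[0.4641000032424927, -0.25429999828338623], [0.6577000021934509, -0.26350000500679016], [0.6617000102996826, -0.17980000376701355], [0.46810001134872437, -0.1704999953508377]])
0.05 493 [ 0.6123 -0.2228  0.0579] (((0.5648592114448547, -0.2218404859304428), (0.1867312639951706, 0.06091407313942909), 0.4013177156448364), [[0.47130000591278076, -0.19200000166893005], [0.4717000126838684, -0.2529999911785126], [0.6583999991416931, -0.2515999972820282], [0.6579999923706055, -0.1906999945640564]])
0.063 580 [ 0.5098 -0.215   0.0694] (((0.5589619874954224, -0.2139868587255478), (0.05161065235733986, 0.17689692974090576), 89.8189697265625), [[0.4704000055789
[... 600 characters left out ...]
0.45089998841285706, -0.4350000023841858], [0.5849999785423279, -0.4991999864578247], [0.6248000264167786, -0.41609999537467957], [0.49079999327659607, -0.35190001130104065]])
teal 161 [ 0.49449636 -0.43468914  0.05711241] [-0.73823273  0.34760689 -0.57808467] [4.38177443e-06 1.39356698e-05 6.08721434e-04] yaw 2.7015246896682643
amber 184 [ 0.51750298 -0.38621349  0.05726099] [-0.74133394  0.35069878 -0.5722188 ] [3.26199900e-06 1.70947195e-05 6.41168169e-04] yaw 2.6997246831070867
cup [ 0.64359152 -0.14105349  0.06465781] ((0.6446185111999512, -0.14068809151649475), (0.056236568838357925, 0.05617547035217285), 1.6367168426513672)
gel [ 0.60202036 -0.47723329  0.13251193] 0.19737350033691026
```

View pics/zoom.png

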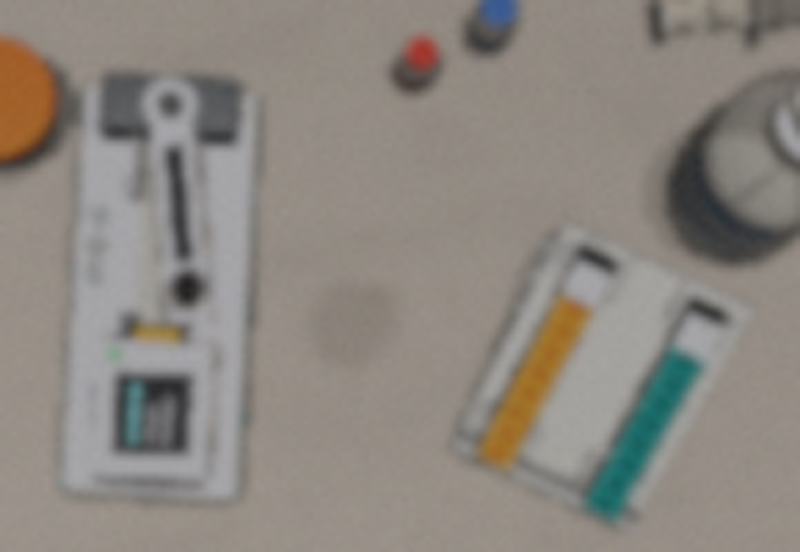

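The zoom shows the rail almost over the channel: pin at (170,103), knob at (187,290). The orange follower is at (158,333). Teal is the right-hand groove, nose at (710,312), tail at (605,510). I'll move to a wrist viewpoint between the analyser and the stand.

Emit:
apply_moves(commands=[[100, 0.6, 0.6, 0, -0.13], [100, 0.6, 0.6, 0, -0.13], [100, 0.6, 0.6, 0, -0.13], [100, 0.6, 0.6, 0, -0.13], [100, 0.6, 0.6, 0, -0.13], [100, 0.6, 0.6, 0, -0.13], [100, 0.6, 0.6, 0, -0.13], [100, 0, 0, 0, 0], [100, 0, 0, 0, 0]])

```text
clock: 1.27
position: [0.5016, -0.3211, 0.2264]
ee_rot: [3.141, -0.067, -0.002]
force: [-0.9, -0.4, 0.0]
width: 1.002
gripper_force: 0.0
```

```bash
python3 - <<'E'
from h import *
im,d,X=cam("wrist"); np.savez("w1.npz",im=im,X=X); cv2.imwrite("pics/w1.png",cv2.resize(im[:,:,::-1],(800,600),interpolation=cv2.INTER_CUBIC))
s=observe(); print(s["clock"],s["position"],s["ee_rot"],s["joints"])
E
```

```text
1.325 [ 0.50112675 -0.3218454   0.22652773] [ 3.14029830e+00 -6.96481225e-02 -1.50561863e-03] [ 0.46940264  0.38743788  0.01564698  1.64775331 -0.00560975  1.10707645
 -1.1287441 ]
```

View pics/w1.png

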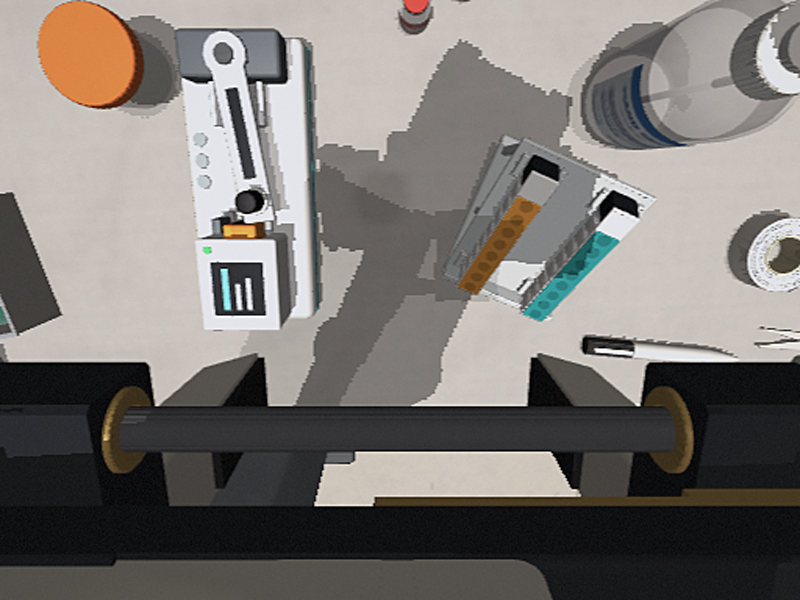

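The wrist view shows pin (222,50), knob top (248,201), follower (242,230), housing front edge at about row 238. The teal strip runs from nose (622,200) to tail (535,312), with the foil's upper end at (608,237).

```bash
python3 - <<'E'
from h import *
D=np.load("w1.npz"); im,X=D["im"],D["X"]; z=X[...,2]
def at(u,v,r=1):
    u,v=int(u*.64),int(v*.64); return np.nanmedian(X[v-r:v+r+1,u-r:u+r+1].reshape(-1,3),0).round(4)
for n,p in dict(pin=(222,50),knob=(248,201),readerL=(187,70),readerR=(280,72),deckR=(297,180),deckR2=(297,280),housetop=(262,262),follower=(240,230),lid=(90,55)).items(): print(n,at(*p))
def reg(x0,x1,y0,y1):
    m=np.zeros(im.shape[:2],bool); m[int(y0*.64):int(y1*.64),int(x0*.64):int(x1*.64)]=1; return m
hsv=cv2.cvtColor(im,cv2.COLOR_RGB2HSV)
m=reg(440,660,130,330)
for n,lo,hi in [("teal",80,98),("amber",10,25)]:
    k=m&(hsv[...,0]>lo)&(hsv[...,0]<hi)&(hsv[...,1]>110)
    P=X[k]; c=np.median(P,0); P=P[np.abs(P-c).max(1)<.06]
    _,_,V=np.linalg.svd(P-P.mean(0)); a=V[0]*np.sign(V[0,2]); nn=V[2]*np.sign(V[2,2]); q=(P-P.mean(0))@a
    print(n,len(P),P.mean(0).round(4),a.round(3),nn.round(3),'yaw',np.arctan2(a[1],a[0]),'range',np.percentile(q,[1,99]))
    # black nose pts along axis line
    yv=np.cross(nn,a); B=X[m]; r=B-P.mean(0); s=(np.abs(r@yv)<.012)&(np.abs(r@nn)<.005); q=(r@a)[s]; print(' top extents',q.min(),q.max(),'lat',np.percentile((r@yv)[s],[2,98]))
m=reg(170,330,20,345)
for lo,hi in [(.024,.035),(.064,.076)]:
    k=m&(z>lo)&(z<hi); r=cv2.minAreaRect(X[k][:,:2].astype(np.float32)); print(lo,r,cv2.boxPoints(r).round(4).tolist())
k=m&(z>.052)&(z<.064)&(X[...,0]<.66)&(X[...,0]>.52); print(X[k].min(0),X[k].max(0))
E
```

```text
pin [ 0.6463 -0.2245  0.064 ]
knob [ 0.5596 -0.234   0.0831]
readerL [ 0.6391 -0.1979  0.0553]
readerR [ 0.6351 -0.2549  0.0526]
deckR [ 0.5697 -0.2549  0.0305]
deckR2 [ 0.4981 -0.248   0.0298]
housetop [ 0.5201 -0.2342  0.0699]
follower [ 0.5397 -0.2193  0.0594]
lid [ 0.6465 -0.1462  0.0663]<stdin>:13: RuntimeWarning: Mean of empty slice.
  ret = um.true_divide(
<stdin>:14: RuntimeWarning: Mean of empty slice.
Traceback (most recent call last):
IndexError: index -1 is out of bounds for axis 0 with size 0
```

```bash
cat > m.py <<'E'
from h import *
import sys
def reg(im,x0,x1,y0,y1):
    m=np.zeros(im.shape[:2],bool); m[int(y0*.64):int(y1*.64),int(x0*.64):int(x1*.64)]=1; return m
def strips(im,X,m):
    hsv=cv2.cvtColor(im,cv2.COLOR_RGB2HSV)
    for n,lo,hi in [("teal",80,98),("amber",10,25)]:
        k=m&(hsv[...,0]>lo)&(hsv[...,0]<hi)&(hsv[...,1]>110)&np.isfinite(X[...,2])
        P=X[k]; c=np.median(P,0); P=P[np.abs(P-c).max(1)<.06]
        for _ in range(3):
            c=P.mean(0); _,_,V=np.linalg.svd(P-c); a=V[0]*np.sign(V[0,2]); nn=V[2]*np.sign(V[2,2]); P=P[np.abs((P-c)@nn)<.004]
        q=(P-c)@a; yv=np.cross(nn,a)
        print(n,len(P),c.round(4),a.round(3),nn.round(3),'yaw',np.arctan2(a[1],a[0]).round(4),'range',np.percentile(q,[1,99]).round(4),'lat',np.percentile((P-c)@yv,[2,98]).round(4))
        B=X[m&np.isfinite(X[...,2])]; r=B-c; s=(np.abs(r@yv)<.007)&(np.abs(r@nn)<.004); q=(r@a)[s]; print(' top extents',np.percentile(q,[1,99]).round(4))
E
python3 - <<'E'
from m import *
D=np.load("w1.npz"); im,X=D["im"],D["X"]; z=X[...,2]
strips(im,X,reg(im,440,660,130,330))
D2=np.load("top.npz"); strips(D2["im"],D2["X"],reg(im,470,568,255,350))
m=reg(im,170,330,20,345)
for lo,hi in [(.024,.035),(.064,.076)]:
    k=m&(z>lo)&(z<hi); r=cv2.minAreaRect(X[k][:,:2].astype(np.float32)); print(lo,r,cv2.boxPoints(r).round(4).tolist())
E
```

```text
teal 965 [ 0.4994 -0.4389  0.0602] [ 0.74  -0.351  0.574] [-0.524  0.234  0.819] yaw -0.4429 range [-0.0483  0.0394] lat [-0.0076  0.0076]
 top extents [-0.0488  0.0574]
amber 1025 [ 0.5222 -0.3902  0.0601] [ 0.741 -0.349  0.574] [-0.525  0.233  0.819] yaw -0.4399 range [-0.0481  0.0393] lat [-0.0077  0.0076]
 top extents [-0.1006  0.0575]
teal 161 [ 0.4949 -0.4347  0.0574] [ 0.74  -0.344  0.577] [-0.579  0.109  0.808] yaw -0.4352 range [-0.0421  0.0406] lat [-0.0069  0.0065]
 top extents [-0.0462  0.1038]
amber 191 [ 0.5178 -0.3861  0.0575] [ 0.742 -0.35   0.572] [-0.533  0.212  0.819] yaw -0.4403 range [-0.0434  0.0426] lat [-0.007   0.0072]
 top extents [-0.0806  0.0601]
0.024 ((0.5660024285316467, -0.21982915699481964), (0.08401691913604736, 0.19306017458438873), 87.21390533447266) [[0.4675000011920929, -0.257099986076355], [0.6603999733924866, -0.26649999618530273], [0.6644999980926514, -0.1826000064611435], [0.4715999960899353, -0.17319999635219574]]
0.064 ((0.5617755651473999, -0.21961426734924316), (0.05249195918440819, 0.17759788036346436), 87.18619537353516) [[0.4717999994754791, -0.24150000512599945], [0.6492000222206116, -0.2502000033855438], [0.6517999768257141, -0.19779999554157257], [0.47440001368522644, -0.1889999955892563]]
```

Emit:
apply_moves(commands=[[60, 0.47, 0.75, 0, 0.15], [60, 0.47, 0.75, -0.3, 0.15], [60, 0, 0, -0.8, 0], [60, 0, 0, -0.8, 0], [60, 0, 0, -0.7, 0], [60, 0, 0, -0.07, 0], [60, 0, 0, 0, 0]], newtons=15)

```text
clock: 2.2
position: [0.5587, -0.232, 0.0676]
ee_rot: [3.137, 0.165, 0.001]
force: [0.6, 0.1, 0.4]
width: 0.6
gripper_force: 0.0
```

```bash
python3 - <<'E'
from h import *
im,d,X=cam("wrist"); np.savez("w2.npz",im=im,X=X); cv2.imwrite("pics/w2.png",cv2.resize(im[:,:,::-1],(800,600),interpolation=cv2.INTER_CUBIC))
s=observe(); print(s["clock"],s["position"],s["ee_rot"],s["force"],s["width"])
E
```

```text
2.25 [ 0.55939207 -0.23193541  0.06831684] [3.13605933 0.16568656 0.00350491] [0.06385095 0.52689937 0.09004097] 0.5980812943730134
```

View pics/w2.png

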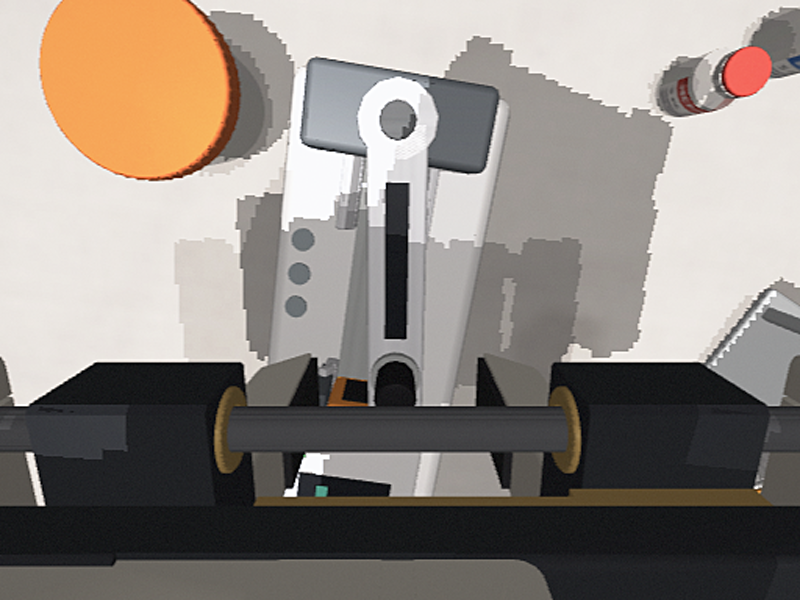

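The knob at (397,382) lies centred between the fingers, and the rail is straight along the tool axis. I'll grip it and swing the rail open.

Emit:
apply_moves(commands=[[5, 0, 0, 0, 0], [5, 0, 0, 0, 0], [5, 0, 0, 0, 0], [5, 0.044, -0.228, 0, 0.32], [5, 0.079, -0.218, 0, 0.32], [5, 0.113, -0.202, 0, 0.32], [5, 0.144, -0.182, 0, 0.32], [5, 0.171, -0.157, 0, 0.32], [5, 0.193, -0.127, 0, 0.32], [5, 0.211, -0.095, 0, 0.32], [5, 0.225, -0.06, 0, 0.32], [5, 0, 0, 0, 0]], newtons=15)

```text
clock: 3.75
position: [0.6296, -0.308, 0.0666]
ee_rot: [2.417, 2.005, -0.0]
force: [-1.8, -2.0, 3.4]
width: 0.147
gripper_force: 15.0
```

Emit:
apply_moves(commands=[[45, 0, 0, 0, 0], [45, 0, 0, 0, 0], [45, 0, 0, 0.7, 0], [60, 0, 0, 0.9, 0], [60, -0.4, 0, 0.9, 0], [60, -0.5, 0, 0, 0], [60, 0, 0, 0, 0], [60, 0, 0, 0, 0]])

```text
clock: 4.75
position: [0.5755, -0.3065, 0.2163]
ee_rot: [-2.416, -2.007, -0.0]
force: [-0.4, -0.6, 0.3]
width: 0.601
gripper_force: 0.0
```

```bash
python3 - <<'E'
from m import *
im,d,X=cam("wrist"); np.savez("w3.npz",im=im,X=X); cv2.imwrite("pics/w3.png",cv2.resize(im[:,:,::-1],(800,600),interpolation=cv2.INTER_CUBIC))
s=observe(); print(s["clock"],s["position"],s["ee_rot"],s["force"],s["width"],s["joints"])
E
```

```text
4.8 [ 0.57573367 -0.30636794  0.21602921] [-2.41563389e+00 -2.00752465e+00 -3.49581276e-04] [ 0.55242961 -0.50520251  0.1394176 ] 0.5999906593219344 [ 0.67614321  0.52644821 -0.41823016  1.48606371  0.22226456  1.176695
  0.03860407]
```

View pics/w3.png

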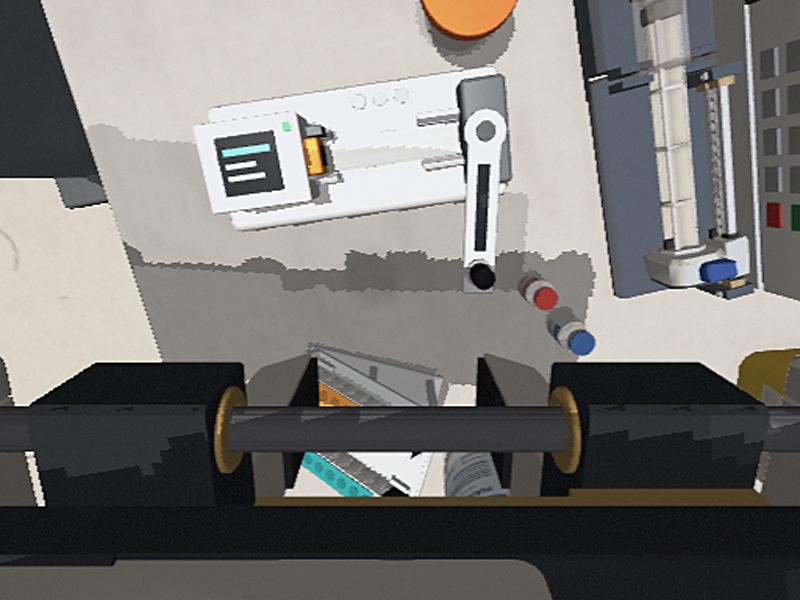

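Rail is open, pin at (485,130), knob at (482,276), channel clear.

```bash
python3 - <<'E'
from m import *
D=np.load("w3.npz"); im,X=D["im"],D["X"]; z=X[...,2]
m=reg(im,190,515,60,240)
k=m&(z>.02)&(z<.1)
for lo,hi in [(.024,.035),(.064,.076)]:
    k=m&(z>lo)&(z<hi); r=cv2.minAreaRect(X[k][:,:2].astype(np.float32)); print(lo,r,cv2.boxPoints(r).round(4).tolist())
for p in [(485,130),(482,276),(470,100)]: print(X[int(p[1]*.64),int(p[0]*.64)].round(4))
# table plane check
k=reg(im,380,560,300,340); print(np.nanmedian(z[k]))
E
```

```text
0.024 ((0.5650873184204102, -0.22006593644618988), (0.08387326449155807, 0.19471058249473572), 87.2694320678711) [[0.4657999873161316, -0.2572999894618988], [0.6603000164031982, -0.26660001277923584], [0.6643000245094299, -0.18279999494552612], [0.4697999954223633, -0.17350000143051147]]
0.064 ((0.5614526867866516, -0.2198265790939331), (0.05199796333909035, 0.17738458514213562), 87.23896789550781) [[0.4715999960899353, -0.24150000512599945], [0.6488000154495239, -0.2500999867916107], [0.6513000130653381, -0.1981000006198883], [0.4740999937057495, -0.18960000574588776]]
[ 0.6443 -0.2236  0.0641]
[ 0.6276 -0.3065  0.0838]
[ 0.6388 -0.2047  0.0561]
9.406483243032393e-05
```

Emit:
apply_moves(commands=[[39, -0.14, -0.284, 0, 0.328], [39, -0.14, -0.284, 0, 0.328], [39, -0.14, -0.284, 0, 0.328], [39, -0.14, -0.284, 0, 0.328], [39, -0.14, -0.284, 0, 0.328], [39, -0.14, -0.284, 0, 0.328], [39, -0.14, -0.284, 0, 0.328], [39, -0.14, -0.284, 0, 0.328], [39, 0, 0, 0, 0], [39, 0, 0, 0, 0]])

```text
clock: 6.05
position: [0.509, -0.442, 0.2161]
ee_rot: [-0.694, -3.064, -0.003]
force: [-0.3, 0.5, 1.5]
width: 0.389
gripper_force: 0.0
```

```bash
python3 - <<'E'
from m import *
im,d,X=cam("wrist"); np.savez("w4.npz",im=im,X=X); cv2.imwrite("pics/w4.png",cv2.resize(im[:,:,::-1],(800,600),interpolation=cv2.INTER_CUBIC))
s=observe(); print(s["clock"],s["position"],s["ee_rot"],s["force"],s["width"],s["joints"])
try: strips(im,X,reg(im,1,799,1,380))
except Exception as e: print(e)
E
```

```text
6.1 [ 0.50915213 -0.44178089  0.21633819] [6.92346467e-01 3.06421214e+00 1.90057158e-03] [-0.12880809 -0.35206636  0.3256948 ] 0.387303697345241 [ 1.0514335   0.6222755  -0.69954121  1.40883462  0.40438348  1.25650721
  1.44645561]
teal 1178 [ 0.4966 -0.438   0.058 ] [ 0.741 -0.348  0.574] [-0.518  0.246  0.819] yaw -0.4395 range [-0.0458  0.0423] lat [-0.0071  0.0073]
 top extents [-0.1059  0.0605]
amber 1237 [ 0.5198 -0.3896  0.0583] [ 0.74  -0.349  0.575] [-0.514  0.258  0.818] yaw -0.4402 range [-0.0462  0.0422] lat [-0.0076  0.0076]
 top extents [-0.1063  0.0601]
```

View pics/w4.png

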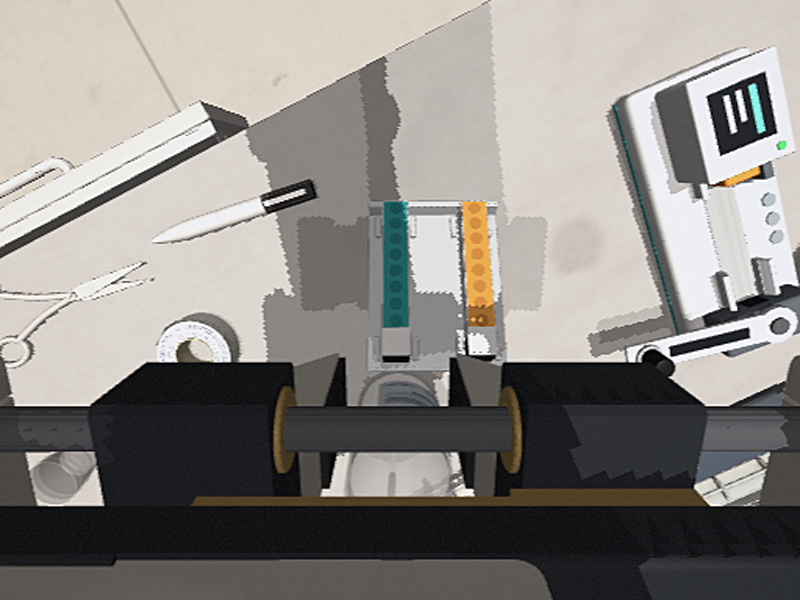

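The teal strip at column 396 lies in line with the fingers' midline (398), and the amber strip at column 475 is clear. I'll descend and grip.

Emit:
apply_moves(commands=[[39, -0.015, -0.02, -0.8, 0], [39, 0, 0, -0.8, 0], [39, 0, 0, -0.6, 0], [39, 0, 0, -0.35, 0], [39, 0, 0, -0.17, 0], [39, 0, 0, 0, 0], [5, 0, 0, 0, 0], [5, 0, 0, 0, 0], [5, 0, 0, 0, 0], [5, 0, 0, 0, 0]], newtons=30)

```text
clock: 7.35
position: [0.5081, -0.4441, 0.0544]
ee_rot: [0.689, 3.064, 0.0]
force: [-0.3, 1.8, 6.3]
width: 0.194
gripper_force: 30.0
```

Emit:
apply_moves(commands=[[5, 0, 0, 0.2, 0], [5, 0, 0, 0.5, 0], [5, 0, 0, 0.7, 0], [5, 0, 0, 0.7, 0], [5, 0, 0, 0.66, 0], [5, 0.3, 0.74, 0, 0.158], [5, 0.3, 0.74, 0, 0.158], [5, 0.3, 0.74, 0, 0.158], [5, 0.3, 0.74, 0, 0.158], [5, 0.3, 0.74, 0, 0.158], [5, 0, 0, 0, 0], [5, 0, 0, 0, 0]])

```text
clock: 8.85
position: [0.597, -0.2233, 0.2193]
ee_rot: [-0.077, -3.14, 0.002]
force: [0.2, -0.4, -1.1]
width: 0.187
gripper_force: 30.0
```

```bash
python3 - <<'E'
from m import *
im,d,X=cam("wrist"); np.savez("w5.npz",im=im,X=X); cv2.imwrite("pics/w5.png",cv2.resize(im[:,:,::-1],(800,600),interpolation=cv2.INTER_CUBIC))
s=observe(); print(s["clock"],s["position"],s["ee_rot"],s["force"],s["width"],s["joints"])
E
```

```text
8.9 [ 0.59675729 -0.22409999  0.21905417] [-7.86870121e-02 -3.14017976e+00  1.84223491e-03] [ 0.01904222  0.07012138 -0.44623312] 0.1902755451686912 [ 0.78493747  0.59334923 -0.81894113  1.50086252  0.44738083  1.24243614
  1.42654491]
```

View pics/w5.png

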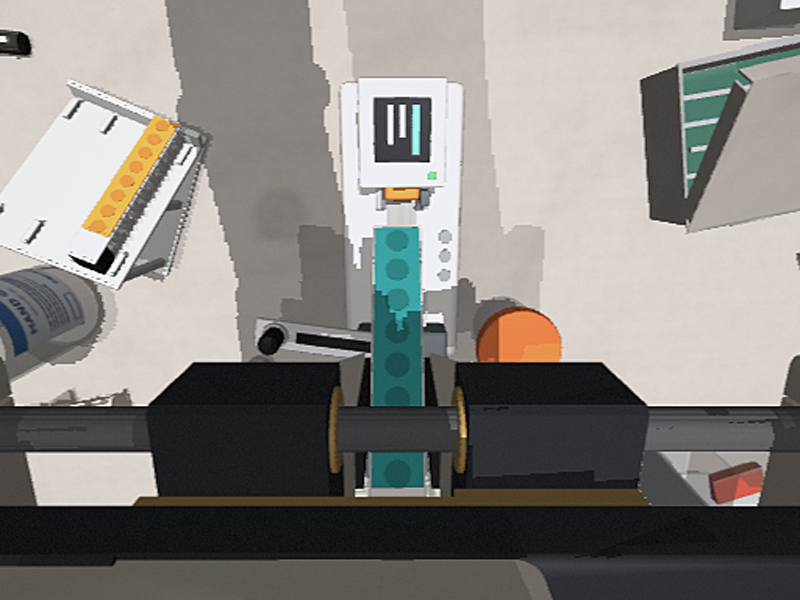

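The held strip is at column 398, tail top at (398,228). The orange follower is at (404,193), so the channel lies a few mm to +y. I'll measure the offset and the tilt.

```bash
python3 - <<'E'
from m import *
D=np.load("w5.npz"); im,X=D["im"],D["X"]; z=X[...,2]
strips(im[:, :],X,reg(im,340,450,215,380)) if 0 else None
hsv=cv2.cvtColor(im,cv2.COLOR_RGB2HSV)
k=reg(im,360,440,220,360)&(hsv[...,0]>78)&(hsv[...,0]<98)&(hsv[...,1]>110)&(z>.1)
P=X[k]; c=P.mean(0); _,_,V=np.linalg.svd(P-c); a=V[0]*np.sign(V[0,0]); n=V[2]*np.sign(V[2,2]); q=(P-c)@a
print(len(P),c.round(4),a.round(4),n.round(3),'yaw',np.arctan2(a[1],a[0]).round(4),'tilt',np.arcsin(a[2]).round(4),q.min(),q.max(),'tail top',(c+a*np.percentile(q,.5)).round(4))
m=reg(im,330,475,70,330)
for lo,hi in [(.024,.035),(.064,.076)]:
    k=m&(z>lo)&(z<hi); r=cv2.minAreaRect(X[k][:,:2].astype(np.float32)); print(lo,r,cv2.boxPoints(r).round(4).tolist())
k=reg(im,380,425,185,200)&(hsv[...,0]<25)&(hsv[...,1]>130); print('foll',X[k].mean(0),X[k].min(0),X[k].max(0))
E
```

```text
2389 [ 0.5667 -0.2228  0.2111] [ 0.8186 -0.0377  0.5731] [-0.572  0.029  0.82 ] yaw -0.046 tilt 0.6102 -0.026403063421926297 0.023393778328658233 tail top [ 0.5456 -0.2218  0.1963]
0.024 ((0.5542173385620117, -0.22010952234268188), (0.08394969999790192, 0.17199210822582245), 87.17266845703125) [[0.46630001068115234, -0.25780001282691956], [0.6380000114440918, -0.2662999927997589], [0.6421999931335449, -0.18240000307559967], [0.47040000557899475, -0.17389999330043793]]
0.064 ((0.504189670085907, -0.21760809421539307), (0.05209626629948616, 0.06089478358626366), 87.20614624023438) [[0.4724999964237213, -0.24210000038146973], [0.53329998254776, -0.2451000064611435], [0.5358999967575073, -0.1931000053882599], [0.4749999940395355, -0.19009999930858612]]
foll [ 0.53919645 -0.218779    0.05914526] [ 0.53536226 -0.22974942  0.04631252] [ 0.54317793 -0.20717123  0.06129195]
```

Emit:
apply_moves(commands=[[5, 0.05, 0.04, -0.4, 0], [5, 0, 0, -0.7, 0], [5, 0, 0, -0.7, 0], [5, 0, 0, -0.4, 0], [5, 0, 0, -0.18, 0], [5, 0, 0, 0, 0], [5, 0, 0, 0, 0]])

```text
clock: 9.78
position: [0.601, -0.2205, 0.0774]
ee_rot: [0.076, 3.139, -0.001]
force: [0.4, 0.6, -0.3]
width: 0.194
gripper_force: 30.0
```

```bash
cat > t.py <<'E'
from m import *
def look(name,view=False):
    im,d,X=cam("wrist"); z=X[...,2]; s=observe()
    if view: cv2.imwrite(f"pics/{name}.png",cv2.resize(im[:,:,::-1],(800,600),interpolation=cv2.INTER_CUBIC))
    hsv=cv2.cvtColor(im,cv2.COLOR_RGB2HSV)
    k=reg(im,340,460,100,362)&(hsv[...,0]>78)&(hsv[...,0]<98)&(hsv[...,1]>110)
    p=np.array(s["position"]); u=np.array([.99884,-.0482,0]); w=np.array([.0482,.99884,0]); O=np.array([.558,-.2199,.03])
    f=lambda q:(np.array([(q-O)@u,(q-O)@w,q[2]-.03])*1000).round(1)
    print('clock',s["clock"],'TCP',f(p),'force',np.round(s["force"],1),'w',round(s["width"]*92,1))
    P=X[k&np.isfinite(z)]; P=P[np.abs(P-np.median(P,0)).max(1)<.06]
    P=P[(P[:,2]>.032)&((P-p)@u>-.062)]
    c=P.mean(0); _,_,V=np.linalg.svd(P-c); n=V[2]*np.sign(V[2,2]); P=P[np.abs((P-c)@n)<.003]
    c=P.mean(0); _,_,V=np.linalg.svd(P-c); a=V[0]*np.sign(V[0,0]); q=(P-c)@a
    T=f(c+a*np.percentile(q,.5)); th=np.arctan2(a[2],a[0])
    bot=T+22*np.array([np.sin(th),0,-np.cos(th)])
    print(len(P),'c',f(c),'yaw rel',(np.arctan2(a[1],a[0])+.0482).round(3),'tilt deg',np.degrees(th).round(1),'visible tail top',T,'its bottom',bot.round(1))
E
python3 -c "
from t import *
look('a')"
```

```text
clock 9.825 TCP [43.   1.6 47.5] force [0.1 0.6 0.3] w 17.3
2430 c [12.9  0.5 39.4] yaw rel 0.001 tilt deg 35.1 visible tail top [-8.1  0.5 24.6] its bottom [4.6 0.5 6.6]
```

Emit:
apply_moves(commands=[[5, -0.01, 0, -0.08, 0], [5, 0, 0, -0.045, 0], [5, -0.03, 0, -0.058, 0], [5, -0.05, 0.002, -0.04, 0], [5, -0.057, 0.003, -0.035, 0], [5, 0, 0, 0, 0]])

```text
clock: 10.58
position: [0.5976, -0.2196, 0.0648]
ee_rot: [0.074, 3.128, -0.001]
force: [9.7, -0.6, 13.0]
width: 0.192
gripper_force: 30.0
```

```bash
python3 -c "
from t import *
look('a')"
```

```text
clock 10.625 TCP [39.5  2.2 34.7] force [10.2 -0.2 14.2] w 17.8
2647 c [ 7.3  1.3 31.3] yaw rel 0.001 tilt deg 27.3 visible tail top [-14.7   1.3  20. ] its bottom [-4.6  1.3  0.4]
```

Emit:
apply_moves(commands=[[5, -0.12, -0.005, 0, 0], [5, -0.12, 0, -0.01, 0], [5, -0.12, 0, -0.01, 0], [5, -0.1, 0, -0.01, 0], [5, 0, 0, 0, 0]], newtons=22)

```text
clock: 11.25
position: [0.5724, -0.219, 0.0638]
ee_rot: [0.073, 3.123, 0.0]
force: [15.4, 2.0, 13.2]
width: 0.193
gripper_force: 22.0
```

```bash
python3 -c "
from t import *
look('w6',1)"
```

```text
clock 11.3 TCP [14.4  1.6 33.7] force [15.2  1.1 13.6] w 17.6
1504 c [-8.8  0.9 35.4] yaw rel -0.009 tilt deg 26.5 visible tail top [-20.6   1.   29.5] its bottom [-10.8   1.    9.8]
```

View pics/w6.png

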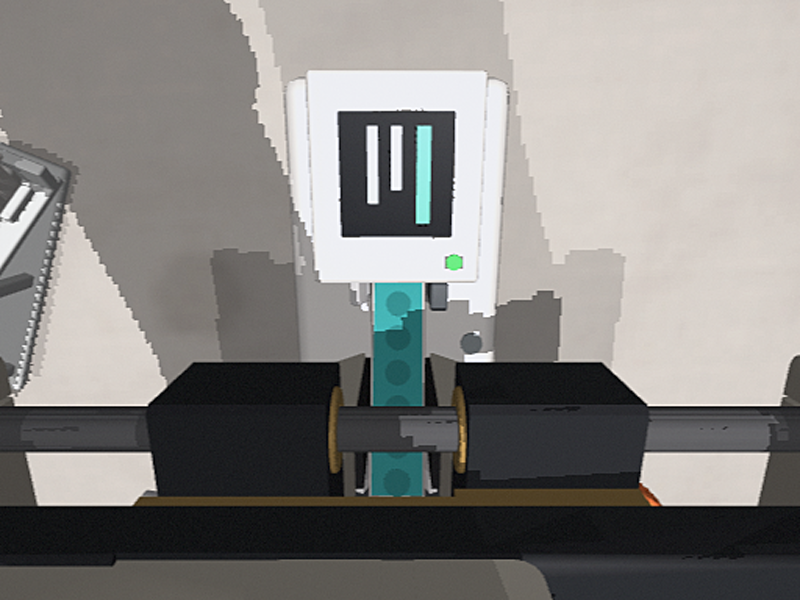

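The tail is under the housing (strip enters the mouth at (398,285)), centred between the walls. Next I'll rotate the nose down.

Emit:
apply_moves(commands=[[5, 0, -0.01, -0.05, 0], [5, 0, 0, -0.05, 0], [5, 0, 0, -0.05, 0], [5, 0, 0, -0.05, 0], [5, 0, 0, 0, 0]])

```text
clock: 11.92
position: [0.5721, -0.2195, 0.0508]
ee_rot: [0.073, 3.125, 0.001]
force: [15.1, 1.6, 9.6]
width: 0.191
gripper_force: 22.0
```

```bash
python3 -c "
from t import *
look('a')"
```

```text
clock 11.975 TCP [14.   1.1 20.9] force [16.1  1.2 10.1] w 17.7
1350 c [-9.2  0.3 28.3] yaw rel -0.033 tilt deg 13.1 visible tail top [-19.6   0.7  25.8] its bottom [-14.6   0.7   4.4]
```

Emit:
apply_moves(commands=[[5, 0.02, 0, -0.05, 0], [5, 0.02, 0, -0.05, 0], [5, 0.02, 0, -0.05, 0], [5, 0.02, 0, -0.05, 0], [5, 0, 0, 0, 0]])

```text
clock: 12.6
position: [0.5737, -0.2195, 0.0391]
ee_rot: [0.074, 3.131, -0.001]
force: [1.9, 3.0, 25.3]
width: 0.192
gripper_force: 22.0
```

```bash
python3 -c "
from t import *
look('a')"
```

```text
clock 12.65 TCP [15.7  1.1  9.1] force [ 1.7  3.4 24.3] w 17.7
1307 c [-9.2  0.4 23.7] yaw rel 0.005 tilt deg 3.8 visible tail top [-18.7   0.3  23.1] its bottom [-17.2   0.3   1.1]
```

Emit:
apply_moves(commands=[[19, 0, 0, -0.02, 0], [30, 0, 0, 0.02, 0], [40, 0, 0, 0, 0], [40, 0, 0, 0.3, 0], [40, 0, 0, 0.8, 0], [40, 0, 0, 0.8, 0], [40, 0.5, 0, 0, 0], [40, 0.5, 0, 0, 0], [40, 0, 0, 0, 0]])

```text
clock: 13.78
position: [0.6302, -0.2198, 0.1496]
ee_rot: [0.074, 3.139, 0.002]
force: [0.0, -0.2, -0.6]
width: 0.399
gripper_force: 0.0
```

```bash
cat >> t.py <<'E'
def top(name):
    im,d,X=cam("wrist"); z=X[...,2]
    cv2.imwrite(f"pics/{name}.png",cv2.resize(im[:,:,::-1],(800,600),interpolation=cv2.INTER_CUBIC))
    O=np.array([.558,-.2199,.03]); u=np.array([.99884,-.0482,0]); w=np.array([.0482,.99884,0])
    F=np.stack([(X-O)@u,(X-O)@w,z-.03],-1)*1000
    print(observe()["clock"])
    for x in range(-20,78,7):
        m=(np.abs(F[...,0]-x)<2)&(np.abs(F[...,1])<5); zz=F[m]
        wide=(np.abs(F[...,0]-x)<2)&(np.abs(F[...,1])<14)&(F[...,2]>17)&(F[...,2]<30); y=F[wide][:,1]
        print(x,m.sum(),np.median(zz[:,2]).round(1) if m.sum() else None, np.percentile(y,[2,98]).round(1) if len(y) else None)
E
python3 -c "
from t import *
top('w7')"
```

```text
13.825
-20 69 22.9 [-9.  11.5]
-13 65 23.2 [-9.1 11.6]
-6 68 24.0 [-8.3  8.1]
1 76 24.2 [-8.3  8.1]
8 65 24.8 [-8.4  8.2]
15 62 25.1 [-8.5  8.2]
22 59 25.6 [-8.5  8.2]
29 60 26.3 [-8.6  8.3]
36 60 26.6 [-8.7  8.2]
43 862 202.3 [-8.7  8.3]
50 309 212.1 [-8.8  8.4]
57 49 26.7 [-8.8  8.5]
64 60 27.0 [-8.8  8.4]
71 59 27.3 [-8.9  7.7]
```

View pics/w7.png

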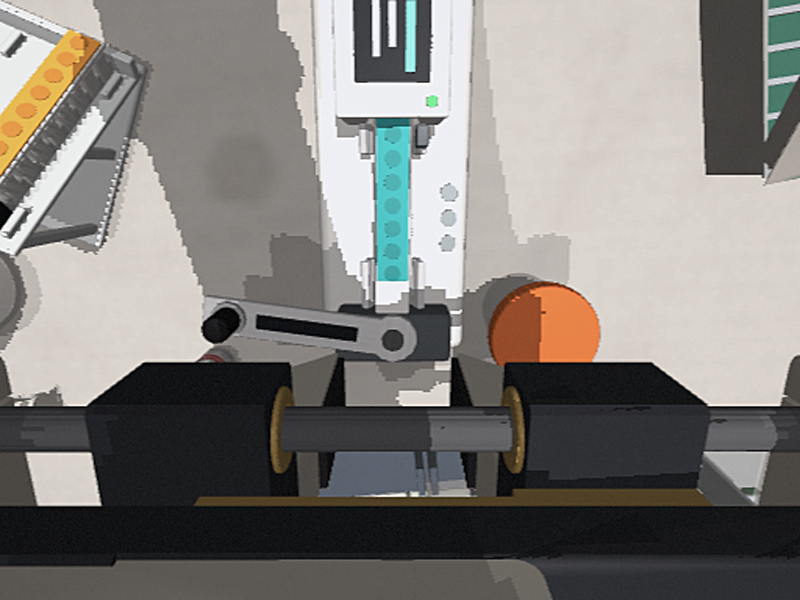

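After release, the strip lies in the channel between the walls (foil from (393,120) to (393,280)), but the nose is about 5 mm high. I'll press it down with shut fingers.

Emit:
apply_moves(commands=[[0, -0.14, -0.02, 0, 0], [0, -0.14, -0.025, 0, 0], [0, 0, 0, -0.5, 0], [0, 0, 0, -0.5, 0], [0, 0, 0, -0.35, 0], [0, 0, 0, -0.1, 0], [0, 0, 0, -0.1, 0], [0, 0, 0, -0.1, 0], [0, 0, 0, -0.05, 0], [0, 0, 0, 0, 0]], newtons=10)

```text
clock: 15.08
position: [0.6131, -0.2234, 0.0521]
ee_rot: [0.075, 3.137, -0.004]
force: [-13.5, 1.5, 37.2]
width: 0.006
gripper_force: 18.7
```

Emit:
apply_moves(commands=[[0, 0, 0, 0.1, 0], [0, 0, 0, 0.5, 0], [0, 0.14, 0, 0.5, 0], [0, 0.14, 0, 0.5, 0], [0, 0, 0, 0, 0], [0, 0, 0, 0, 0]])

```text
clock: 15.82
position: [0.6284, -0.2234, 0.1427]
ee_rot: [-0.075, -3.141, 0.0]
force: [0.3, 1.0, -0.9]
width: 0.004
gripper_force: 0.0
```

```bash
python3 -c "
from t import *
top('w8')
print(observe()['position'],observe()['ee_rot'],observe()['joints'])"
```

```text
15.875
-20 69 22.2 [-8.7 11.4]
-13 71 22.3 [-8.7 11.4]
-6 83 22.2 [-8.8  8.9]
1 64 22.5 [-8.9  8.1]
8 74 22.3 [-8.9  8.2]
15 64 22.1 [-9.   8.3]
22 61 22.2 [-9.   8.3]
29 61 22.2 [-9.1  8.4]
36 877 197.2 [-9.2  8.5]
43 2981 219.0 [-9.2  8.6]
50 440 203.8 [-9.3  8.7]
57 89 22.5 [-8.4  7.9]
64 102 21.4 [-8.5  8. ]
71 139 158.3 [-8.6  8.1]
[ 0.6280213  -0.2234469   0.14217374] [-7.51639376e-02 -3.13965792e+00  1.30198083e-04] [ 0.72564581  0.70148408 -0.7738085   1.51230545  0.51888268  1.14262691
  1.37405442]
```

Emit:
apply_moves(commands=[[45, 0, -0.14, 0.08, -0.34], [45, 0, -0.14, 0.08, -0.34], [45, 0, -0.14, 0.08, -0.34], [45, 0, -0.14, 0.08, -0.34], [45, 0, -0.14, 0.08, -0.34], [45, 0, -0.14, 0.08, -0.34], [45, 0, -0.14, 0.08, -0.34], [45, 0, -0.14, 0.08, -0.34], [45, 0, -0.14, 0.08, -0.34], [45, 0, -0.14, 0.08, -0.34], [45, 0, 0, 0, 0], [45, 0, 0, 0, 0]])

```text
clock: 17.38
position: [0.6282, -0.3068, 0.19]
ee_rot: [-2.404, -2.02, 0.001]
force: [0.4, 0.4, 0.4]
width: 0.449
gripper_force: 0.0
```

```bash
python3 -c "
from t import *
im,d,X=cam('wrist'); s=observe(); print(s['clock'],s['position'],s['ee_rot'],2*np.arctan2(s['ee_rot'][1],s['ee_rot'][0]),s['joints'])
O=np.array([.558,-.2199,.03]); u=np.array([.99884,-.0482,0]); w=np.array([.0482,.99884,0])
F=np.stack([(X-O)@u,(X-O)@w,X[...,2]-.03],-1)*1000
hsv=cv2.cvtColor(im,cv2.COLOR_RGB2HSV)
k=(abs(F[...,1])<12)&(F[...,0]>-20)&(F[...,0]<80)&(F[...,2]>15)&(F[...,2]<30)&(hsv[...,0]>78)&(hsv[...,0]<98)&(hsv[...,1]>110)
P=F[k]; print('foil',len(P),np.percentile(P,[1,50,99],axis=0).round(1))
for x in range(0,76,15):
  m=(abs(F[...,0]-x)<3)&(abs(F[...,1])<5); print(x,np.median(F[m][:,2]).round(1))
cv2.imwrite('pics/w9.png',cv2.resize(im[:,:,::-1],(800,600)))
k=(F[...,2]>50)&(F[...,2]<57)&(F[...,1]>-110)&(F[...,1]<-65)&(abs(F[...,0]-70)<30); print('knob',X[k].mean(0) if k.any() else None)
"
```

```text
17.425 [ 0.62832623 -0.30668127  0.19013161] [-2.40460084e+00 -2.01995260e+00  4.31710789e-04] -4.885822795069454 [ 0.59831575  0.61684495 -0.37157324  1.3871068   0.22861013  1.18108011
  0.0287096 ]
foil 1560 [[-19.4  -7.7  20.3]
 [ 18.5   0.2  22.1]
 [ 56.    8.   23.7]]
0 21.9
15 22.1
30 22.1
45 22.1
60 20.7
75 30.4
knob [ 0.62870572 -0.3086944   0.08270666]
```

View pics/w9.png

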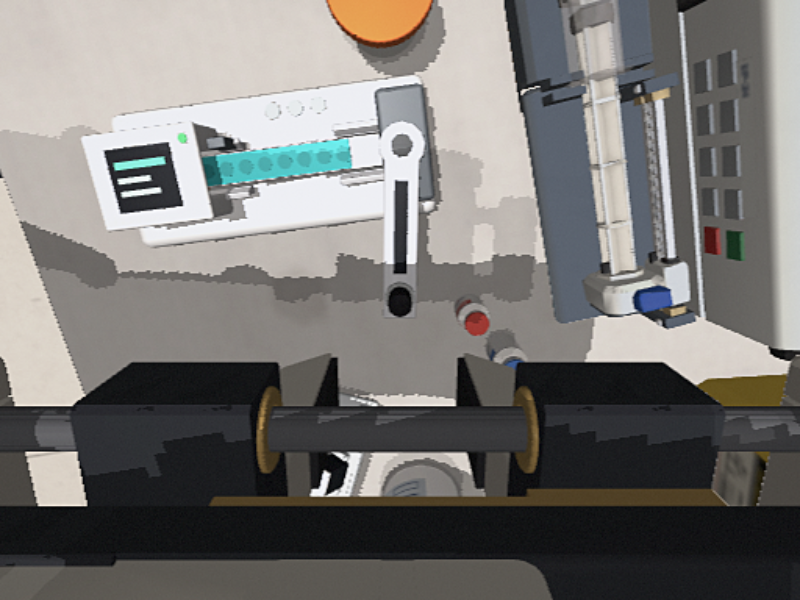

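The foil's nose end is at x = 56 mm and the strip is flat at 22 mm, so it's seated against the reader. The knob at (400,300) is in line with the fingers. Now I'll grip it and close the rail.

Emit:
apply_moves(commands=[[45, 0, -0.02, -0.7, 0], [45, 0, 0, -0.7, 0], [45, 0, 0, -0.5, 0], [45, 0, 0, -0.14, 0], [45, 0, 0, 0, 0], [5, 0, 0, 0, 0], [5, 0, 0, 0, 0], [5, 0, 0, 0, 0]], newtons=15)

```text
clock: 18.42
position: [0.629, -0.3087, 0.0693]
ee_rot: [2.408, 2.016, 0.001]
force: [0.0, 1.1, -0.5]
width: 0.171
gripper_force: 0.0
```

Emit:
apply_moves(commands=[[5, -0.225, 0.06, 0, -0.32], [5, -0.211, 0.095, 0, -0.32], [5, -0.193, 0.127, 0, -0.32], [5, -0.171, 0.157, 0, -0.32], [5, -0.144, 0.182, 0, -0.32], [5, -0.113, 0.202, 0, -0.32], [5, -0.079, 0.218, 0, -0.32], [5, -0.044, 0.228, 0, -0.32], [5, -0.007, 0.227, 0, -0.314], [5, 0, 0.04, 0, 0], [5, 0, 0, 0, 0]])

```text
clock: 19.8
position: [0.5581, -0.2186, 0.0691]
ee_rot: [3.138, -0.069, 0.003]
force: [2.4, -6.7, -1.7]
width: 0.142
gripper_force: 15.0
```

Emit:
apply_moves(commands=[[40, 0, 0, 0, 0], [45, 0, 0, 0, 0], [45, 0, 0, 0.6, 0], [45, 0, 0, 0.9, 0], [45, -0.4, 0, 0.9, 0], [45, -0.8, 0, 0, 0], [45, 0, 0, 0, 0], [45, 0, 0, 0, 0]])

```text
clock: 20.8
position: [0.4858, -0.216, 0.2127]
ee_rot: [-3.141, 0.067, -0.001]
force: [0.7, -0.2, -1.3]
width: 0.448
gripper_force: 0.0
```

```bash
python3 -c "
from t import *
im,d,X=cam('wrist'); s=observe(); print(s['clock'],s['position'],s['force'])
O=np.array([.558,-.2199,.03]); u=np.array([.99884,-.0482,0]); w=np.array([.0482,.99884,0])
F=np.stack([(X-O)@u,(X-O)@w,X[...,2]-.03],-1)*1000
k=(F[...,2]>49)&(F[...,2]<58)&(abs(F[...,0])<20)&(abs(F[...,1])<25); print('knob',F[k].mean(0))
for x in (20,40,60):
  m=(abs(F[...,0]-x)<4)&(abs(F[...,1])<20)&(F[...,2]>28)&(F[...,2]<36); print('rail',x,np.percentile(F[m],[2,50,98],axis=0)[:,1:].round(1).tolist())
cv2.imwrite('pics/w10.png',cv2.resize(im[:,:,::-1],(800,600)))
"
```

```text
20.85 [ 0.48620643 -0.21596424  0.21242744] [-0.28286422  0.74464128  0.48040808]
knob [ 0.10301781  0.60846178 52.77147183]
rail 20 [[-8.6, 29.8], [0.8, 31.2], [10.2, 32.7]]
rail 40 [[-9.2, 29.5], [0.0, 31.2], [10.1, 32.9]]
rail 60 [[-8.9, 29.4], [1.0, 31.2], [10.1, 32.7]]
```

View pics/w10.png

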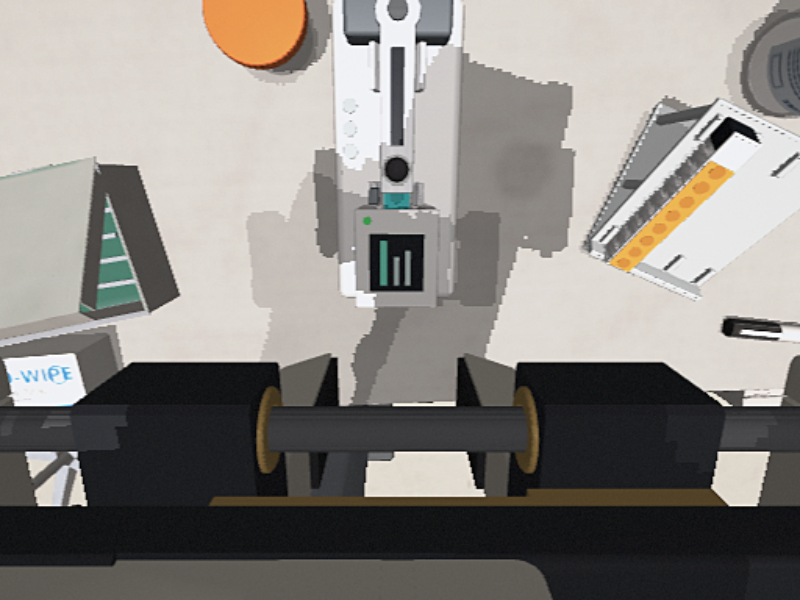

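The rail lies straight over the channel (pin (397,8), knob (397,168), angle about 0), and the amber strip is still in its groove. I'm handing in.

```bash
python3 -c "
from h import *
print(arm.sign_off())"
```

```text
the job is handed in; nothing more can be done
None
```

The teal strip is loaded flat against the reader and the rail is closed over it. The amber strip is still in its groove, and I handed the job in at about 21 s with no verdict returned.

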